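# Fit the drip tray and hang the rinse cups on the draining stand

## Task

Slide the loose drip tray, rear edge first, into the bay under the draining stand's deck until it is fully home against the back stop with only its pull sticking out. Then hang the two rinsed steel cups mouth-down over the stand's two leaning pegs, one on each peg, and let go so that they hang there and drain over the tray. Leave everything else on the counter where it is.

Things in the scene. Friction and masses are not known exactly. Their poses are not given: they have to be found in the camera images.
- stand: Draining stand, fixed to the counter, steel, slightly turned from start to start. A folded channel 134 mm wide (x), 174 mm long (y); slotted deck on top, 42 to 46 mm above the counter, two leaning pegs on it, a tray bay under it, open only at the +y end. Origin: on the counter under the middle of the bay; z up. A tray fully home has its origin and axes on the stand's.
- bay_mouth (a point): Middle of the bay's open end, at (0, +85, 21) mm in the stand's frame. The bay is 126 mm wide (side walls' inner faces at x = +-63 mm), 42 mm high, 170 mm deep: deck edge at y = +85, back stop's face at y = -85. Its floor is the counter. The side walls end in lips flared outwards to about 150 mm apart at y = +100 mm.
- peg_left_tip (a point): Tip (outermost point) of the peg nearer the bay mouth, in the stand's frame at (-26.7, +42, 161.1) mm. Both pegs: round steel, 12 mm thick, round end, 125 mm long from the deck top at x = +22 mm, leaning 0.40 rad from vertical to the stand's own -x (the robot's side): direction root to tip (-0.389, 0, 0.921).
- peg_right_tip (a point): Tip of the other peg, nearer the back stop, the same in every way: in the stand's frame at (-26.7, -56, 161.1) mm.
- tray: Loose drip tray, plain aluminium, about 0.28 kg, lying on the counter. Origin: centre of the pan's underside; z up. The pan is 120 mm wide (own x), 170 mm long (own y from -85 to +85), walls 26 mm high and 3 mm thick; its two rear corners (-y) are clipped 18 mm at 45 degrees. The front panel (outer face y = +85) is 37 mm high. A D-pull stands out in front of it.
- tray_pull (a point): Middle of the tray's pull, at (0, +106, 21) mm in the tray's frame: an upright bar 36 mm wide (tray x), 12 mm deep (tray y, from +100 to +112) and 28 mm high (7 to 35 mm above the counter); grip it across its 36 mm width from above.
- cup_a: Loose rinse cup, plain steel, straight cylinder 56 mm outside diameter, 85 mm long, wall 3 mm, closed end 4 mm, about 0.13 kg, standing mouth-down on the counter. Origin: centre of its open mouth; its z axis runs from the mouth to the closed end (up, while it is mouth-down).
- cup_a_floor (a point): Inner face of cup a's closed end, on its axis, 81 mm from the mouth along the cup's z.
- cup_b: Second rinse cup, the same as cup a in every way (the cups may go on either peg).
- cup_b_floor (a point): Inner face of cup b's closed end, on its axis, 81 mm from the mouth along the cup's z.
- cyl_a: Bystander: nickel profile lock cylinder lying on its side, 72 mm long, 33 mm wide, 17 mm high. Origin under the barrel.
- cyl_b: Bystander: another such lock cylinder.
- cyl_c: Bystander: another such lock cylinder.
- clasp: Bystander: dented aluminium trunk clasp, flat plate 85 by 46 mm, 14 mm high. Origin under its middle.
- punch: Bystander: bronze pin punch lying along its x, 120 mm long, 12 mm thick. Origin under its middle.
- spacer: Bystander: red plastic tumbler spacer, a ring 64 mm across and 14 mm high, flat on the counter. Origin under its middle.

How it is judged:
On the way, in this order (a step that is already met when the one before it is completed fails the run):
1. the drip tray is fully home in the bay (y of tray in the frame of stand between -0.005 and 0.005 m and x of tray in the frame of stand between -0.006 and 0.006 m and angle between the y axis of tray and the y axis of stand, either way round below 0.05 rad and height (world z) of tray below 0.006 m and y of tray_pull in the frame of stand above 0.09 m), for 0.2 s.
2. one cup hangs mouth-down on a peg (((distance between cup_a_floor and peg_left_tip below 0.034 m and z of peg_left_tip in the frame of cup_a above 0.07 m and angle between cup_a's own z axis and vertical below 0.9 rad and linear speed of cup_a below 0.05 m/s) or (distance between cup_a_floor and peg_right_tip below 0.034 m and z of peg_right_tip in the frame of cup_a above 0.07 m and angle between cup_a's own z axis and vertical below 0.9 rad and linear speed of cup_a below 0.05 m/s) or (distance between cup_b_floor and peg_left_tip below 0.034 m and z of peg_left_tip in the frame of cup_b above 0.07 m and angle between cup_b's own z axis and vertical below 0.9 rad and linear speed of cup_b below 0.05 m/s) or (distance between cup_b_floor and peg_right_tip below 0.034 m and z of peg_right_tip in the frame of cup_b above 0.07 m and angle between cup_b's own z axis and vertical below 0.9 rad and linear speed of cup_b below 0.05 m/s))), for 0.2 s.
3. both cups hang mouth-down, one on each peg ((((distance between cup_a_floor and peg_left_tip below 0.034 m and z of peg_left_tip in the frame of cup_a above 0.07 m and angle between cup_a's own z axis and vertical below 0.9 rad and linear speed of cup_a below 0.05 m/s) and (distance between cup_b_floor and peg_right_tip below 0.034 m and z of peg_right_tip in the frame of cup_b above 0.07 m and angle between cup_b's own z axis and vertical below 0.9 rad and linear speed of cup_b below 0.05 m/s)) or ((distance between cup_b_floor and peg_left_tip below 0.034 m and z of peg_left_tip in the frame of cup_b above 0.07 m and angle between cup_b's own z axis and vertical below 0.9 rad and linear speed of cup_b below 0.05 m/s) and (distance between cup_a_floor and peg_right_tip below 0.034 m and z of peg_right_tip in the frame of cup_a above 0.07 m and angle between cup_a's own z axis and vertical below 0.9 rad and linear speed of cup_a below 0.05 m/s)))), for 0.2 s.
At the end, for the whole second after the job is handed in: Tray flat in the bay, pull outward, within 5 mm of fully home and 0.05 rad of square, at rest; each peg carries one cup, mouth down (within 0.9 rad of vertical), at rest, the peg's tip inside it within 34 mm of the middle of its closed end and at least 70 mm from the mouth (all of step 1 and (((distance between cup_a_floor and peg_left_tip below 0.034 m and z of peg_left_tip in the frame of cup_a above 0.07 m and angle between cup_a's own z axis and vertical below 0.9 rad and linear speed of cup_a below 0.05 m/s) and (distance between cup_b_floor and peg_right_tip below 0.034 m and z of peg_right_tip in the frame of cup_b above 0.07 m and angle between cup_b's own z axis and vertical below 0.9 rad and linear speed of cup_b below 0.05 m/s)) or ((distance between cup_b_floor and peg_left_tip below 0.034 m and z of peg_left_tip in the frame of cup_b above 0.07 m and angle between cup_b's own z axis and vertical below 0.9 rad and linear speed of cup_b below 0.05 m/s) and (distance between cup_a_floor and peg_right_tip below 0.034 m and z of peg_right_tip in the frame of cup_a above 0.07 m and angle between cup_a's own z axis and vertical below 0.9 rad and linear speed of cup_a below 0.05 m/s))) and linear speed of tray below 0.02 m/s); the robot touches nothing.
It fails at once if a lock cylinder, the clasp, the punch or the spacer is moved more than 20 mm (distance of any of cyl_a, cyl_b, cyl_c, clasp, punch, spacer from where it was at the start of the episode above 0.02 m).
It also fails if it takes over 72 s, if anything falls off the work surface, if the arm or the gripper's body presses on something with over 40 N, if the wrist force passes 120 N, or if a joint passes its speed limit or range.

## Robot

A 7-joint arm with a two-finger parallel gripper is mounted at the origin on the work surface. World frame = base frame: x ahead of the robot, y to its left, z up, the work surface at z = 0. Lengths are in m, angles in rad, forces in N, time in s.
With the tool pointing down it reaches from about 0.4 to 0.9 m from the base axis. Payload 5.6 kg.
Tool frame: the origin (TCP) lies midway between the tips of the shut fingers; the grasp point (between the pads) lies 19 mm behind it; y points along the fingers, z is the direction in which the jaws open and shut, and the axes are right-handed (so a half turn about y gives the same grasp; the last joint's range is limited). The gripper opens to 92 mm and grips with 3 to 60 N. Pads are 20 mm wide; open, the fingers measure 128 mm over their backs; the gripper's body (75 mm by 189 mm) begins 69 mm behind the grasp point.
Start: joints at [-1.244, 0.468, -0.012, 1.603, 0.006, 1.071, -0.056], TCP at [0.235, 0.606, 0.215] pointing down, gripper open.
Joint ranges: [-2.53, 2.53], [-0.31, 2.02], [-1.57, 1.55], [0.28, 2.44], [-1.29, 4.43], [0.15, 1.84], [-2.92, 2.92]. Speed limits (rad/s): [2.57, 2.57, 3.14, 3.14, 3.14, 3.14, 3.14].

## Interface

Orientations are given as a 3x3 rotation matrix whose columns are the frame's x, y, z axes.
In Python, from station import env, effector, solver, viewer, workorder, search_frame, tip_of gives the robot as it stands. Calls block until the motion is done:
- env.reach(position, orientation): joint-space move of the TCP to a pose.
- env.movel(position, frame=None, rate=0.15): straight line of the TCP; frame=None keeps the orientation; rate is the mean speed in m/s.
- env.goto_joints(angles): joint-space move.
- effector.release() and effector.grasp(squeeze=None): open the fingers fully, or close them until they stop; squeeze is the grip in N (None keeps the last).
- env.pause(seconds).
- solver.inverse_kinematics(position, orientation): joint angles nearest the present ones, or None.
- env.sense(): the state.
- viewer.read_camera(name): name is "scene" or "top"; returns (picture, depth): 480x640x3 uint8, red, green, blue; 480x640 float32, m along the optical axis (not along the pixel's ray), 0 where there is no reading.
- viewer.camera_info(name): a dict with "intrinsics" (3x3 intrinsics, pixels), "eye" and "rotation" of the camera in the world. Camera axes: x right, y up, looking along -z (the intrinsics and any distortion apply to the point x, -y, -z); pixel columns grow to the right and rows downward; lengths in m; the calibration is good to about 2 mm. A picture is of the moment at which its call begins. camera_info takes no time and is no camera call.
A pose or a line that the arm cannot do raises env.PlanningError and nothing moves.
- workorder.finish_job(): hands the job in, once; it reports no verdict.
Trained networks look in the newest picture that a camera, given by its name, has taken for a name from the list of things; names that differ only in an ending like _2 or _b are one class to them, and where a whole thing is asked for, a point or a joint stands for the part that bears it (a point fixed in the world has none). Each returns a list of dicts, best first, with "score" (0 to 1); they miss things now and then, are a little off and sometimes report something else, mostly with a low value. They report only what shows in the picture. A call takes as long as a camera call.
- search_frame(camera, name): "at" ([x, y, z] in m, in world coordinates, good to about 4 mm: the middle of the surface that is visible of it).
- tip_of(camera, name): "at" ([x, y, z] in m, in world coordinates, good to about 4 mm: a listed point, or the origin of a listed thing).
The state is a dict: "t": time; "joint_positions": joint angles; "joint_velocities": joint speeds; "tau": joint torques, N m; "ee_pos": TCP position; "tcp_rot": TCP orientation; "wrist_force": force on the tool from outside, world axes, zero at the start; "moment": the same for the moment, N m; "gripper_width": finger opening in m.
Only numpy, scipy, OpenCV 4.12 (cv2) and the standard library are available. Lean on these libraries where they do the work, as an engineer would, in place of code of your own. Each camera call takes 0.05 s, during which the arm holds its last target. There are 200 camera calls.

## Working session

There is one attempt and no reset: what is moved stays moved. The work goes in short steps, each a Python script; the robot and the scene stay as the last script left them, time stands still between calls to the robot, and variables do not carry over. Pictures are saved under pics/ and viewed, about 8 in all and at most 12, crops included, and the job is handed in when it is done.

```bash
ls; mkdir -p pics; cat > h.py <<'E'
import numpy as np, cv2
from station import env, effector, solver, viewer, workorder, search_frame, tip_of
def cloud(cam):
    im,d=viewer.read_camera(cam); ci=viewer.camera_info(cam); K=np.array(ci["intrinsics"])
    v,u=np.mgrid[0:480,0:640]
    P=np.stack([(u-K[0,2])/K[0,0]*d,-(v-K[1,2])/K[1,1]*d,-d],-1)
    W=P@np.array(ci["rotation"]).T+np.array(ci["eye"])
    W[d<=0]=np.nan
    return im,W
def save(n,im): cv2.imwrite(f"pics/{n}.png",im[...,::-1])
E
python3 - <<'E'
from h import *
np.set_printoptions(precision=4,suppress=True)
for c in("top","scene"):
    im,W=cloud(c); save(c+"0",im); np.save(c+"0.npy",W); ci=viewer.camera_info(c); print(ci)
    for n in("stand","bay_mouth","peg_left_tip","peg_right_tip","tray","tray_pull","cup_a","cyl_a","clasp","punch","spacer"):
        print(c,n,[(np.round(r["at"],3).tolist(),round(r["score"],2)) for r in tip_of(c,n)[:4]])
print(env.sense())
E
```

```text
pics
{'intrinsics': array([[579.5382,   0.    , 313.523 ],
       [  0.    , 579.5382, 236.586 ],
       [  0.    ,   0.    ,   1.    ]]), 'eye': array([ 0.4009, -0.0193,  1.1648]), 'rotation': array([[-0.0239,  0.9881, -0.1522],
       [-0.9997, -0.0245, -0.0019],
       [-0.0056,  0.1521,  0.9883]])}
top stand [([0.57, -0.117, 0.004], 0.87)]
top bay_mouth []
top peg_left_tip [([0.548, -0.074, 0.162], 0.78), ([0.483, 0.312, 0.022], 0.31)]
top peg_right_tip [([0.539, -0.169, 0.162], 0.98), ([0.407, -0.046, -0.002], 0.36)]
top tray [([0.501, 0.212, -0.0], 0.92)]
top tray_pull [([0.481, 0.312, 0.021], 0.86)]
top cup_a [([0.562, -0.377, 0.001], 0.75), ([0.429, -0.317, -0.001], 0.57), ([0.486, 0.311, 0.023], 0.55)]
top cyl_a [([0.69, -0.366, 0.002], 0.92), ([0.76, 0.07, 0.002], 0.9), ([0.408, -0.043, -0.001], 0.89), ([0.573, -0.03, 0.024], 0.21)]
top clasp [([0.783, -0.133, -0.001], 0.6)]
top punch [([0.35, -0.204, -0.001], 0.86)]
top spacer [([0.746, -0.251, -0.004], 0.71), ([0.536, -0.17, 0.165], 0.43)]
{'intrinsics': array([[489.0459,   0.    , 324.8433],
       [  0.    , 489.0459, 2
[... 714 characters left out ...]
.137, -0.002], 0.97)]
scene punch [([0.354, -0.203, -0.003], 0.56)]
scene spacer [([0.749, -0.251, -0.001], 0.56)]
{'t': 1.2, 'joint_positions': array([-1.244 ,  0.4675, -0.0116,  1.6027,  0.006 ,  1.0714, -0.0563]), 'joint_velocities': array([-0.0001, -0.    ,  0.    , -0.0018,  0.0007,  0.0003, -0.0008]), 'tau': array([  0.0008, -52.0407,  -0.0122, -24.4063,  -0.0567,   0.0114,
         0.    ]), 'ee_pos': array([0.235 , 0.6061, 0.2146]), 'tcp_rot': array([[ 0.9324,  0.0001,  0.3615],
       [-0.3615,  0.    ,  0.9324],
       [ 0.    , -1.    ,  0.0001]]), 'wrist_force': array([-0.2741,  0.1881, -0.1655]), 'moment': array([-0.0107, -0.051 , -0.0464]), 'gripper_width': 0.09217585777469602}
```

View pics/top0.png

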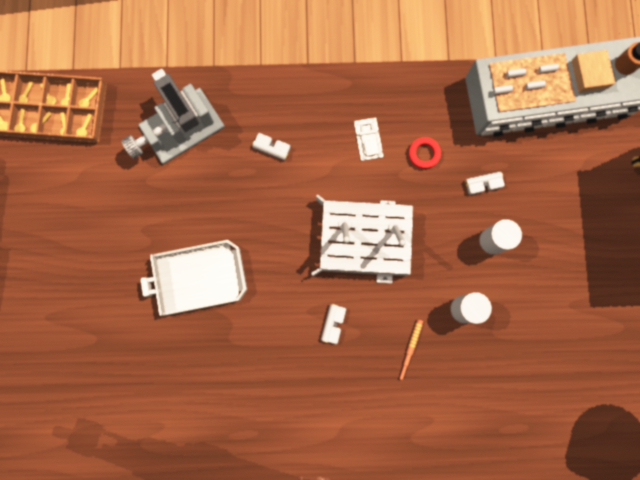

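View pics/scene0.png

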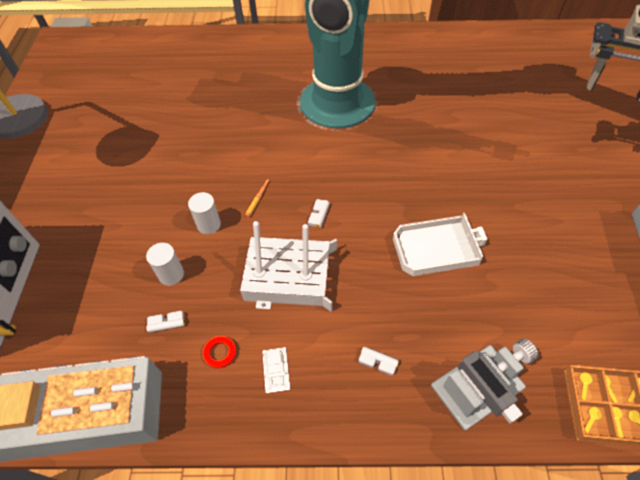

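```bash
python3 - <<'E'
import numpy as np,cv2
np.set_printoptions(precision=4,suppress=True)
for c in("top","scene"):
    W=np.load(c+"0.npy")
    def sel(x0,x1,y0,y1,z0,z1):
        m=(W[...,0]>x0)&(W[...,0]<x1)&(W[...,1]>y0)&(W[...,1]<y1)&(W[...,2]>z0)&(W[...,2]<z1); return W[m]
    D=sel(.47,.69,-.25,0,.038,.05); print(c,"deck",len(D),cv2.minAreaRect(D[:,:2].astype(np.float32)),np.median(D[:,2]))
    T=sel(.40,.60,.09,.31,.018,.045); print("tray walls",len(T),cv2.minAreaRect(T[:,:2].astype(np.float32)),np.median(T[:,2]))
    for x,y in((.562,-.378),(.429,-.315)):
        C=sel(x-.05,x+.05,y-.05,y+.05,.078,.095); print("cup",len(C),cv2.minEnclosingCircle(C[:,:2].astype(np.float32)),np.median(C[:,2]), C.mean(0))
E
```

```text
top deck 4532 ((0.5728542804718018, -0.11312026530504227), (0.1901710331439972, 0.15562964975833893), 85.69673919677734) 0.047223862950160345
tray walls 764 ((0.502048671245575, 0.2195378988981247), (0.12081701308488846, 0.18903374671936035), 9.946879386901855) 0.027767226586651095
cup 708 ((0.5635346174240112, -0.37899425625801086), 0.028940334916114807) 0.08646807817794622 [ 0.5627 -0.3784  0.0864]
cup 741 ((0.42735832929611206, -0.3126841187477112), 0.028533607721328735) 0.08652610687409923 [ 0.4274 -0.312   0.0864]
scene deck 3763 ((0.5683696269989014, -0.11214736104011536), (0.18953241407871246, 0.1578410118818283), 84.478759765625) 0.04628327449776182
tray walls 837 ((0.5006382465362549, 0.21913254261016846), (0.12443649768829346, 0.18852189183235168), 9.800539016723633) 0.025716549046723602
cup 525 ((0.5618221759796143, -0.3783532381057739), 0.02972559817135334) 0.08508234470584086 [ 0.5648 -0.3775  0.085 ]
cup 433 ((0.4268977642059326, -0.3109563887119293), 0.029189307242631912) 0.08521993681877138 [ 0.4293 -0.3115  0.0849]
```

The top view shows the tray (pan 152–243, 243–312; pull at 149,286) with its rear toward the stand at (366,238). The cups are at (500,238) and (470,308), and the path from the tray to the bay is clear. The scene view agrees. Next I'll refine the stand and tray poses and check the inverse kinematics.

```bash
cat >> h.py <<'E'
from scipy.optimize import minimize_scalar
def R(yaw): c,s=np.cos(yaw),np.sin(yaw); return np.array([[c,-s],[s,c]])
def box(W,c,h,z): 
    m=(abs(W[...,0]-c[0])<h)&(abs(W[...,1]-c[1])<h)&(W[...,2]>z[0])&(W[...,2]<z[1]); return W[m]
def fitx(P,c,yaw0,ylim,full):
    """yaw and x-centre from the side edges: narrowest robust width of points with ylim in local y"""
    def w(yaw):
        q=(P[:,:2]-c)@R(yaw); q=q[(q[:,1]>ylim[0])&(q[:,1]<ylim[1])&(abs(q[:,0])<full)]
        b=np.digitize(q[:,1],np.linspace(*ylim,9)); lo=[q[b==k,0].min() for k in range(1,9) if (b==k).any()]; hi=[q[b==k,0].max() for k in range(1,9) if (b==k).any()]
        return np.std(lo)+np.std(hi),np.median(lo),np.median(hi)
    ys=yaw0+np.linspace(-.12,.12,121); yaw=ys[np.argmin([w(y)[0] for y in ys])]
    return yaw,*w(yaw)
def tool(jaw,appr=(0,0,-1)):
    y=np.array(appr,float); z=np.array([*jaw,0.])[:3] if len(jaw)==2 else np.array(jaw,float)
    y/=np.linalg.norm(y); z=z-z.dot(y)*y; z/=np.linalg.norm(z); return np.c_[np.cross(y,z),y,z]
E
python3 - <<'E'
from h import *
np.set_printoptions(precision=4,suppress=True)
for c in("top","scene"):
    W=np.load(c+"0.npy")
    D=box(W,(.571,-.118),.11,(.040,.052)); s=np.array([.571,-.118])
    print(c,"stand",fitx(D,s,-.08,(-.075,.07),.08)); 
    y=((D[:,:2]-s)@R(-.085)); y=y[abs(y[:,0])<.05,1]; print("deck y",np.percentile(y,[.2,1,99,99.8]),"expect -89..85?")
    T=box(W,(.503,.213),.13,(.018,.045)); t=np.array([.503,.213])
    print("tray",fitx(T,t,.17,(-.06,.075),.075))
    q=((T[:,:2]-t)@R(.173)); print("tray y", np.percentile(q[abs(q[:,0])<.012,1],[.5,10,50,90,99.5]), np.percentile(q[(abs(q[:,0])>.025)&(abs(q[:,0])<.05),1],[.5,99.5]))
# IK feasibility
s=np.array([.571,-.118]); ys=-.085; r=lambda q:s+R(ys)@q
for sg in(1,-1):
    for nm,p,yw in(("pull",np.array([.484,.316]),.173),("stage",r([0,.306]),ys),("home",r([0,.106]),ys)):
        print(sg,nm,solver.inverse_kinematics([*p,.008],tool(sg*R(yw)[:,0])))
u2=R(ys)@[-1,0]
for tl in(.3,.4):
  for py in(.042,-.056):
    tip=np.array([*r([-.0267,py]),.161]); ax=np.array([*(np.sin(tl)*u2),np.cos(tl)])
    for nm,j in(("y",[*R(ys)[:,1],0]),("x",[*R(ys)[:,0],0])):
      for sg in(1,-1):
        print(tl,py,nm,sg,[solver.inverse_kinematics(tip+ax*k,tool(sg*np.array(j),-ax)) for k in(-.036,.09)])
E
```

```text
top stand (np.float64(-0.086), np.float64(0.0005605858485225069), np.float64(-0.06714756125979578), np.float64(0.06693588403549047))
deck y [-0.0887 -0.0874  0.0834  0.0846] expect -89..85?
tray (np.float64(0.17200000000000001), np.float64(0.00037602416492091186), np.float64(-0.06010501629856438), np.float64(0.06002516521742445))
tray y [-0.0875 -0.0852  0.0942  0.1056  0.1094] [-0.0879  0.0831]
scene stand (np.float64(-0.072), np.float64(0.000969248060140257), np.float64(-0.06840912785221354), np.float64(0.06745669519454683))
deck y [-0.088  -0.087   0.0844  0.0854] expect -89..85?
tray (np.float64(0.16400000000000003), np.float64(0.0011237365889613742), np.float64(-0.06284282500493449), np.float64(0.06007574421907584))
tray y [-0.0867 -0.0845  0.093   0.1055  0.109 ] [-0.087   0.0841]
1 pull [-0.8021  0.6383  0.2149  1.9142 -0.2231  0.6119 -0.2719]
1 stage [-0.6413  0.7173  0.3887  1.8025 -0.3973  0.6996 -0.1162]
1 home [-0.4058  0.682   0.4868  1.9228 -0.5024  0.659   0.3089]
-1 pull [-0.3754  0.6664 -0.3395  1.8843  0.3477  0.6487  2.3872]
-1 stage [-0.1706  0.7095 -0.2534  1.768
[... 1952 characters left out ...]
3, -0.1608,  1.263 ,  2.2405,  0.3103,  0.5671,  2.8813])]
0.4 -0.056 y 1 [array([ 0.0284,  0.3149,  0.304 ,  2.1733, -0.5846,  0.3227,  2.3109]), array([-0.8377, -0.001 ,  1.1964,  2.2024, -0.1973,  0.5618,  1.9918])]
0.4 -0.056 y -1 [array([ 0.0712,  0.3127,  0.2538,  2.1707, -0.5379,  0.3154, -0.874 ]), array([-0.1077,  0.0291,  0.4361,  2.1752, -0.1995,  0.5591, -1.1809])]
0.4 -0.056 x 1 [array([-0.3464,  0.3789,  0.7618,  2.1943, -0.9617,  0.433 ,  1.085 ]), array([ 0.051 ,  0.0358,  0.2719,  2.1669, -0.1909,  0.5583,  0.3783])]
0.4 -0.056 x -1 [array([-0.5969,  0.5292,  1.1197,  2.2053, -1.2217,  0.6205, -1.841 ]), array([-0.7847,  0.0019,  1.1415,  2.2013, -0.2005,  0.5618, -2.7207])]
```

```bash
python3 - <<'E'
from h import *
np.set_printoptions(precision=4,suppress=True)
s=np.array([.571,-.118]); ys=-.085; r=lambda q:s+R(ys)@q
t=np.array([.503,.213]); p=t+R(.17)@[0,.104]
env.reach([*p,.13],tool(R(.17)[:,0]))
env.movel([*p,.009],rate=.12)
effector.grasp(40); print("w",env.sense()["gripper_width"],env.sense()["wrist_force"])
st=r([0,.306])
env.movel([*st,.009],tool(R(ys)[:,0]),rate=.1)
S=env.sense(); print(S["t"],S["ee_pos"],S["wrist_force"])
for c in("top","scene"):
    im,W=cloud(c); save(c+"1",im)
    T=box(W,r([0,.2]),.13,(.018,.045)); 
    try: print(c,fitx(T,r([0,.2]),ys,(-.06,.075),.075))
    except Exception as e: print(e)
    print([(np.round(R(ys).T@(x["at"][:2]-s),4),x["score"]) for x in tip_of(c,"tray")[:1]])
    if c=="top": cv2.imwrite("pics/t1.png",cv2.resize(im[150:400,150:450],None,fx=2,fy=2)[...,::-1])
E
```

```text
w 0.035618848204797805 [-0.3647  1.1088  0.7107]
6.55 [0.5968 0.187  0.009 ] [ 0.4371 -0.3115 -1.2209]
top (np.float64(-0.091), np.float64(0.0005015492434784728), np.float64(-0.05988899584573894), np.float64(0.06039930491112074))
[(array([-0.0004,  0.1979]), 0.73)]
scene (np.float64(-0.087), np.float64(0.001127128606280584), np.float64(-0.06142537427222805), np.float64(0.06017597786962528))
[(array([0.0016, 0.2003]), 0.84)]
```

View pics/t1.png

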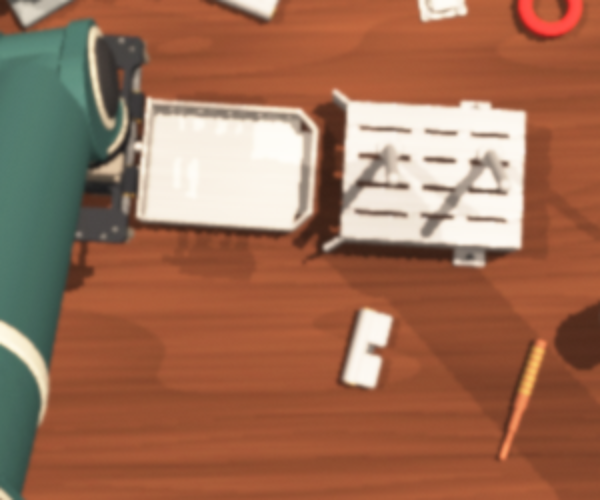

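The crop shows the tray (138–318, 100–230) lined up with the bay mouth (345, 105–240), with the gripper on the pull at its left. I'll push it in in steps and watch the force.

```bash
python3 - <<'E'
from h import *
np.set_printoptions(precision=4,suppress=True)
s=np.array([.571,-.118]); ys=-.085; r=lambda q:s+R(ys)@q
F=lambda:R(ys).T@env.sense()["wrist_force"][:2]
O=tool(R(ys)[:,0])
for y in(.25,.2,.17,.14,.12,.112,.108,.106,.104,.102,.100):
    env.movel([*r([0,y]),.009],O,rate=.06 if y<.25 else .1); f=F(); print(y,f,env.sense()["wrist_force"][2])
    if f[1]>25 or abs(f[0])>30: break
S=env.sense(); print(S["t"],S["ee_pos"])
for c in("top","scene"):
    im,W=cloud(c); print(c,[(np.round(R(ys).T@(x["at"][:2]-s),4),x["score"]) for n in("tray_pull","tray","bay_mouth") for x in tip_of(c,n)[:1]])
    save(c+"2",im)
E
```

```text
0.25 [-0.4431 -0.4258] -1.6666811746964165
0.2 [-0.4583 -0.4027] -1.9018816573482118
0.17 [-0.2657 -1.5403] -2.7810450164471536
0.14 [ 0.0108 -0.2784] -1.6005862037837493
0.12 [-0.4768 -0.1323] -1.8566176951198985
0.112 [ 0.423  -0.1974] -1.6653750475671787
0.108 [ 0.5223 -0.1198] -1.6021552834274888
0.106 [-0.4853  0.9883] -2.041303216613905
0.104 [-1.2953  4.7667] -0.6997306767523014
0.102 [-2.0376  8.6209] -1.144772097956033
0.1 [-2.6459 12.4333] 0.9415096791910991
11.7583 [ 0.5792 -0.0122  0.009 ]
top [(array([-0.0021, -0.002 ]), 0.83), (array([-0.003 ,  0.0842]), 0.71)]
scene [(array([-0.1283, -0.209 ]), 0.66), (array([0.1703, 0.2049]), 0.58), (array([0.0028, 0.0861]), 0.92)]
```

```bash
cat >> h.py <<'E'
s=np.array([.571,-.118]); ys=-.085
r=lambda q:s+R(ys)@q
O=tool(R(ys)[:,0]); TL=.3
ax=np.array([*(np.sin(TL)*R(ys)@[-1,0]),np.cos(TL)]); OT=tool([*R(ys)[:,0],0],-ax)
def pick(c):
    env.reach([*c,.16],O); env.movel([*c,.046],rate=.12); effector.grasp(30)
    w=env.sense()["gripper_width"]; env.movel([*c,.27],rate=.2); print("pick w",w,env.sense()["gripper_width"],env.sense()["t"])
def over(py):
    tip=np.array([*r([-.0267,py]),.161]); env.reach(tip+ax*.11,OT); env.movel(tip+ax*.075,OT); S=env.sense(); print("over",S["t"],S["ee_pos"]-tip-ax*.075,S["wrist_force"],S["gripper_width"]); return tip
E
python3 - <<'E'
from h import *
np.set_printoptions(precision=4,suppress=True)
env.movel([*r([0,.1062]),.009],O,rate=.05); effector.release(); print(env.sense()["wrist_force"])
env.movel([*r([0,.1062]),.22],O,rate=.2)
for c in("scene",):
    im,W=cloud(c); print(c,[(np.round(R(ys).T@(x["at"][:2]-s),4),x["score"]) for n in("tray_pull","tray") for x in tip_of(c,n)[:1]])
pick([.563,-.3785])
im,W=cloud("top"); save("top3",im)
print([(np.round(R(ys).T@(x["at"][:2]-s),4),x["score"]) for n in("tray_pull","tray") for x in tip_of("top",n)[:1]])
P=box(W,r([0,.106]),.03,(.03,.04)); print("pull pts",len(P),(np.median(P[:,:2],0)-s)@R(ys))
over(.042)
im,W=cloud("scene"); save("scene3",im); cv2.imwrite("pics/s3.png",cv2.resize(im[120:360,150:450],None,fx=2,fy=2)[...,::-1])
E
```

```text
[0.8012 0.0236 0.1905]
scene [(array([0.004, 0.106]), 0.86), (array([0.0043, 0.0018]), 0.89)]
pick w 0.055790365085872165 0.05613159767678364 19.1167
[(array([ 0.0005, -0.0045]), 0.65)]
pull pts 161 [0.0002 0.1023]
over 20.8417 [ 0.0001 -0.0011 -0.0005] [ 0.3784 -0.063  -0.8962] 0.05620570000649348
```

View pics/s3.png

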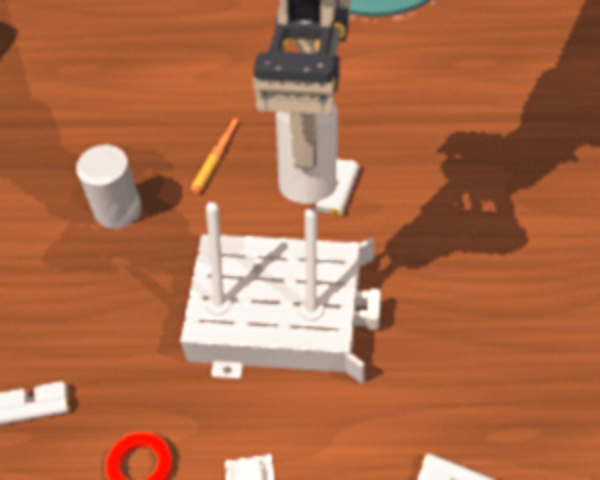

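View pics/top3.png

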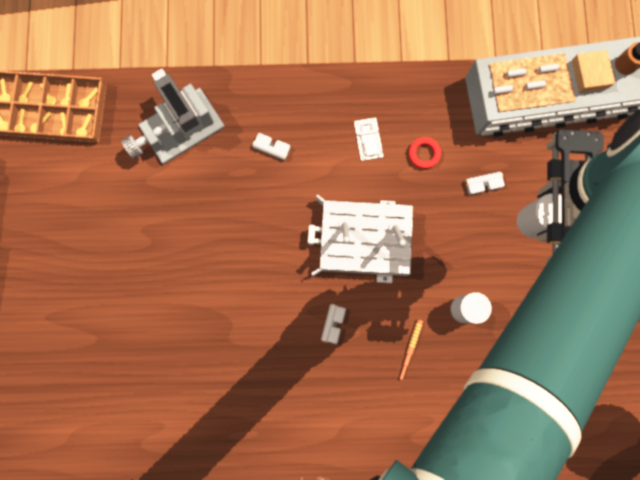

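The scene crop shows the tray under the deck with only its pull out (370,308). The held cup (307,150) is above the left peg tip (310,213). The top view also shows the tray home, with the pull at (313,236). Now I'll lower the cup.

```bash
cat >> h.py <<'E'
def hang(py):
    tip=np.array([*r([-.0267,py]),.161]); f0=np.array(env.sense()["wrist_force"])
    for k in(.03,0,-.02,-.028,-.032,-.034,-.036,-.038):
        env.movel(tip+ax*k,OT,rate=.08); f=np.array(env.sense()["wrist_force"])-f0; print(k,f)
        if np.linalg.norm(f)>6: break
    effector.release(); env.pause(.4); env.movel(tip+ax*.09,OT,rate=.12); print("t",env.sense()["t"],env.sense()["wrist_force"])
E
python3 - <<'E'
from h import *
np.set_printoptions(precision=4,suppress=True)
hang(.042)
pick([.427,-.3118])
im,W=cloud("scene"); save("scene4",im)
P=box(W,r([-.0267,.042]),.06,(.10,.21)); print(len(P),P.min(0),P.max(0))
print([(x["at"],x["score"]) for n in("cup_a_floor","cup_a") for x in tip_of("scene",n)[:3]])
over(-.056)
im,W=cloud("scene"); cv2.imwrite("pics/s5.png",cv2.resize(im[120:360,150:450],None,fx=2,fy=2)[...,::-1])
E
```

```text
0.03 [ 0.6384 -0.7361 -0.0111]
0 [-0.4914  0.0504 -0.8111]
-0.02 [ 0.9098 -0.1482 -1.3566]
-0.028 [ 0.7567 -0.3407  0.0434]
-0.032 [ 0.9742 -0.4845 -0.4182]
-0.034 [ 0.6822 -0.1707 -0.1147]
-0.036 [-5.0873  0.4886 10.5396]
t 25.8 [-0.4716  0.4893  0.609 ]
pick w 0.055227736260028706 0.05551745059275324 29.85
1095 [ 0.5196 -0.1023  0.1003] [ 0.5858 -0.0461  0.1728]
[([0.4266, -0.3155, 0.3064], 0.95), ([0.5415, -0.074, 0.1599], 0.49), ([0.7468, -0.251, -0.0008], 0.28), ([0.5625, -0.0744, 0.0823], 0.76), ([0.4249, -0.3147, 0.2212], 0.58)]
over 31.075 [-0.0004 -0.0016 -0.0004] [ 0.6212 -0.472  -0.3804] 0.05538902180963707
```

View pics/s5.png

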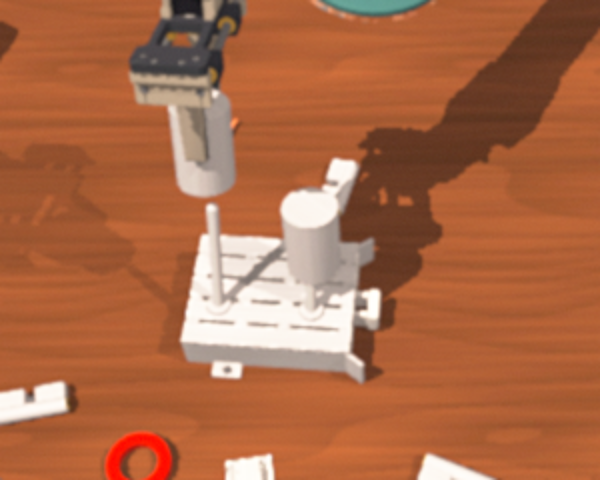

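The first cup hangs on the left peg (310,235). The second cup (203,150) is above the right peg tip (213,208).

```bash
python3 - <<'E'
from h import *
np.set_printoptions(precision=4,suppress=True)
hang(-.056)
S=env.sense(); env.movel(np.array(S["ee_pos"])+[-.06,0,.1],rate=.2); env.goto_joints([-1.244,.468,-.012,1.603,.006,1.071,-.056])
for c in("top","scene"):
    im,W=cloud(c); save(c+"6",im)
    for py in(.042,-.056):
        tip=np.array([*r([-.0267,py]),.161])
        for x in [x for n in("cup_a_floor","cup_a") for x in tip_of(c,n)[:2]]: 
            if abs(np.array(x["at"])-tip)[1]<.04: print(c,py,x["at"]-tip,x["score"])
    print([(np.round(R(ys).T@(x["at"][:2]-s),4),x["at"][2],x["score"]) for n in("tray_pull","tray") for x in tip_of(c,n)[:1]])
    for n in("cyl_a","clasp","punch","spacer"): print(n,[np.round(x["at"],3) for x in tip_of(c,n)[:3]])
    crop=im[150:330,270:470] if c=="top" else im[190:340,210:370]
    cv2.imwrite(f"pics/f_{c}.png",cv2.resize(crop,None,fx=3,fy=3)[...,::-1])
print(env.sense()["t"],env.sense()["wrist_force"])
E
```

```text
0.03 [-0.0436  1.3241  0.3357]
0 [ 0.2746 -0.2499 -1.24  ]
-0.02 [-0.1629  0.1534 -0.5018]
-0.028 [-0.3962  0.2652  0.065 ]
-0.032 [-0.6977  0.3464 -0.0783]
-0.034 [-0.301   1.1208 -0.2676]
-0.036 [-6.0652  1.4368  9.7237]
t 36.05 [-0.3884  0.3443 -0.6399]
top 0.042 [ 0.0138  0.0038 -0.0784] 0.75
top -0.056 [ 0.0016 -0.0047 -0.001 ] 0.83
top -0.056 [ 0.0137 -0.0036 -0.0791] 0.96
[(array([-0.0004,  0.1037]), 0.0247, 0.58), (array([-0.0013, -0.0024]), 0.0012, 0.95)]
cyl_a [array([ 0.762,  0.074, -0.002]), array([ 0.41 , -0.042, -0.   ]), array([ 0.691, -0.366, -0.002])]
clasp [array([ 0.781, -0.13 ,  0.001])]
punch [array([ 0.347, -0.201, -0.   ])]
spacer [array([ 0.57 , -0.12 ,  0.002]), array([ 0.746, -0.251,  0.   ])]
scene 0.042 [ 0.0092 -0.0031 -0.0784] 0.57
scene -0.056 [-0.0001 -0.0021  0.0029] 0.55
scene -0.056 [ 0.0131 -0.0022 -0.0803] 0.63
[(array([-0.0001,  0.1063]), 0.0254, 0.88), (array([0.005 , 0.0022]), 0.0017, 0.8)]
cyl_a [array([ 0.758,  0.072, -0.   ]), array([ 0.69 , -0.369,  0.005]), array([ 0.407, -0.044,  0.003])]
clasp [array([ 0.783, -0.136, -0.001]), array([ 0.409, -0.048, -0.002])]
punch [array([ 0.352, -0.199, -0.   ])]
spacer [array([ 0.749, -0.25 , -0.   ]), array([ 0.574, -0.119,  0.   ])]
40.75 [-0.0332 -0.3499 -0.1097]
```

View pics/f_top.png

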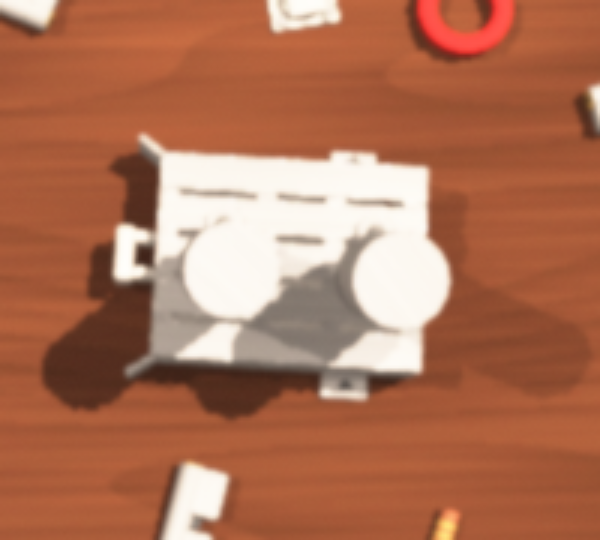

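View pics/f_scene.png

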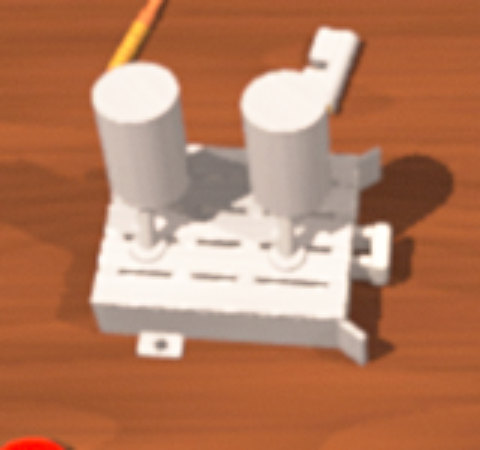

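Both pictures show a cup hanging on each peg (top crop 230,270 and 400,280). The tray is under the deck with only its pull out (130,252), and the arm is clear. Handing in.

```bash
python3 -c "
from h import *
print(workorder.finish_job())"
```

```text
the job is handed in; nothing more can be done
None
```

The tray is in the bay and a cup hangs on each peg. I handed the job in at about 41 s of the 72 s allowed; no verdict is reported.

- **Tray:** I gripped it by the pull and slid it rear edge first until the push force rose steadily to about 12 N against the back stop. The arm was then at about 106 mm, where the pull should be with the tray home. The last camera checks put the tray 2.4 mm short of that point (top) and 2.2 mm past it (scene). They put it sideways at -1.3 mm (top) and +5 mm (scene). The pull itself read 0 mm sideways in both views, so I took the +5 mm as detector error. All of these are inside the limits.
- **Cups:** I lowered each one along its leaning peg until its closed end touched the tip, at about 11 N, then released it. In the last pictures both hang mouth-down. Only the right cup's floor was detected, within 5 mm of the peg tip in both views. The left cup's final floor position was not reported. Its mouth reads about 78 mm below its tip in both views, which fits a full hang, and an earlier scene picture put its floor about 6 mm from the tip.
- **Everything else:** The lock cylinders, clasp, punch and spacer all read within about 5 mm of where they started. The detector also gave false clasp and spacer hits, on a lock cylinder and on the stand. The arm was back at its start pose, clear of everything.

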